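Slide a mirror strip along the rail into the scoring jig's corner pocket

ROBOT

A 7-joint arm with a two-finger parallel gripper is mounted at the origin on the work surface. World frame = base frame: x ahead of the robot, y to its left, z up, the work surface at z = 0. Lengths are in m, angles in rad, forces in N, time in s.
With the tool pointing down it reaches from about 0.4 to 0.875 m from the base axis. Payload 6.5 kg.
Tool frame: the origin (TCP) lies midway between the tips of the shut fingers; the grasp point (between the pads) lies 19 mm behind it; z points along the fingers, x is the direction in which the jaws open and shut, and the axes are right-handed (so a half turn about z gives the same grasp; the last joint's range is limited). The gripper opens to 88 mm and grips with 3 to 60 N. Pads are 18 mm wide; open, the fingers measure 123 mm over their backs; the gripper's body (75 mm by 187 mm) begins 45 mm behind the grasp point.
Start: joints at [1.18, 0.536, -0.004, 1.538, 0.003, 1.067, -0.071], TCP at [0.207, -0.616, 0.239] pointing down, gripper open.
Joint ranges: [-2.7, 2.7], [-0.37, 2.16], [-1.27, 1.26], [0.24, 2.4], [-1.31, 4.45], [0.19, 1.91], [-2.76, 2.76]. Speed limits (rad/s): [2.39, 2.39, 3.14, 3.14, 3.14, 3.14, 3.14].

INTERFACE

Orientations are given as a unit quaternion [x, y, z, w].
In Python, from station import env gives the robot as it stands. The module is installed in compiled form; this text tells all that it offers.
- The arm moves only by the tool arm_command, never from a script. Its argument "rows" is a list of rows, each a list of 3 entries, a list of its own where there are three numbers: the shift along the tool's x, y, z in cm, then the turn about the tool's z in rad, then the gripper command: -1 is fully open, 1 is shut, values between are in proportion. A call has 1 to 12 rows; each row is the pose to reach, as a shift and turn from the pose commanded when the call began, along the tool's axes at that moment; what a row does not reach only later rows make up. A row lasts 1/8 s, in which the tool goes at most 62.5 mm and 10.7 degrees, less where a joint would pass 70% of its speed; a pose out of reach is approached as far as the arm can. A call with a gripper value outside its range is refused whole. The fingers move at their own pace and stop on an object; "grip_force" is the grip in N (left out, the last holds). Time passes only in rows, so rows that repeat a pose let the fingers close. It gives the time, the measured TCP pose, the force and the opening at its end, in the units of the state.
- env.get_obs(): the state, without advancing time (a new reading comes with each control period).
- env.capture(name): name is "side" or "top"; returns a dict with "frame" (480x640x3 uint8, red, green, blue), "fx", "fy", "cx", "cy" (pixels), "position" and "orientation" of the camera in the world. Camera axes: x right, y down, z forward; pixel columns grow to the right and rows downward; lengths in m; the calibration is good to about 2 mm. A picture is of the moment at which its call begins. There is no depth.
- env.hand_in(): hands the job in, once; it reports no verdict.
The state is a dict: "time": time; "qpos": joint angles; "joint_velocities": joint speeds; "joint_torque": joint torques, N m; "eef_pos": TCP position; "ee_rot": TCP orientation; "contact_force": force on the tool from outside, world axes, zero at the start; "ft_torque": the same for the moment, N m; "width": opening from 0.0 (shut) to 1.0 (fully open).
Only numpy, scipy, OpenCV 4.12 (cv2) and the standard library are available. Lean on these libraries where they do the work, as an engineer would, in place of code of your own. Each camera call takes 0.05 s, during which the arm holds its last target. There are 200 camera calls.

TASK

Set the smoked mirror strip that lies on the jig's white bed ready for scoring: with the fingertips push it back until its whole long edge lies against the aluminium rail, then, keeping it against the rail, slide it along into the corner pocket until its end is fully home against the end stop. Only push or drag it flat on the bed, never pick it up or tip it. Leave the spare strip, the collar with the marble in it, the barrel, the other things around and the rocker switch as they are, and finish with the hand clear of everything.

Things in the scene. Friction and masses are not known exactly. Their poses are not given: they have to be found in the camera images.
- jig: Scoring jig, fixed to the bench: plywood base 200 x 310 x 15 mm, x -105 to +95 mm and y -155 to +155 mm of its frame (origin on the bench surface, z up). A smooth white bed covers x -40 to +95 mm, its top 18 mm above the bench; the bare ledge in front (x -105 to -40 mm, 15 mm high) carries the spare strip and collar. Screw heads, rule and dark line are flat marks only.
- rail_mid (a point): Top edge, mid-length, of the rail's straight face: jig x = +70, y = 0 mm. The rail is an aluminium bar on the bed along the whole +x side of the jig, 310 mm long, 25 mm wide, its top 8 mm above the bed (26 mm above the bench); its face is parallel to the jig's y. Axes as the jig's.
- stop_corner (a point): Top of the inner corner where the rail meets the end stop: jig x = +70, y = +135 mm. The end stop is a bar 8 mm high across the +y end of the bed, its face at y = +135 mm, spanning x +15 to +70 mm. Axes as the jig's.
- keeper_mouth (a point): Top edge of the keeper's inner face (jig x = +31, y = +90 mm), where its flare begins. The keeper is a bar 8 mm high parallel to the rail, inner face at x = +31 mm from y = +90 to +135 mm, flaring to x = +23 mm at y = +74 mm, back near x = +15 mm. Rail, stop and keeper form the corner pocket, 39 mm wide, open towards -y.
- jig_home (a point): The place where the centre of the strip lies when it is fully home in the corner: jig x = +52, y = +75 mm, 21 mm above the bench. Axes as the jig's: +x square to the rail and towards it, +y along the rail towards the end stop.
- strip_center (a point): Centre (half-way up) of the strip to move, flat on the white bed: dark glass, 36 mm wide (own x), 120 mm long (own y), 6 mm thick, 65 g, loose. It starts 26 to 45 mm off the rail position, 100 to 150 mm short of home, askew up to 0.35 rad. It glides easily (friction about 0.25): closed fingertips pressed on its top with 12 to 25 N carry it along, or it can be pushed by its edges.
- spare: Spare mirror strip, the same in shape, size and look, lying on the plywood ledge in front of the white bed; origin at the centre of its underside. To be left alone.
- collar: Bronze collar (ring), 55 mm outside, 47 mm inside, 14 mm high, lying on the plywood ledge towards its +y end; origin at the centre of its underside. To be left alone.
- marble_center (a point): Centre of a lavender glass marble, 20 mm in diameter, lying loose inside the collar. To be left alone.
- barrel: Bare maple kaleidoscope barrel, a tube standing upright on the cork left of the jig, 46 mm in diameter, 140 mm high; origin at the centre of its underside. To be left alone.
- tape: Roll of paper tape lying flat on the cork left of the jig, 90 mm in diameter, 19 mm high. To be left alone.
- brush: Brush 170 mm long lying on the cork to the right of the jig, towards the robot. To be left alone.
- cutter: Pencil-type glass cutter with a brass handle, 132 mm long, 11 mm thick, lying on the cork right of the jig. To be left alone.
- rocker (a joint): Black rocker switch on the sloping front panel of the edge sander (grey housing with a wooden sanding block on top, 170 mm wide, 130 mm high) right of the jig, on the bench's far side: 0 rad off, 0.3 rad on. It starts off and is to be left off.
Not all that is in view belongs to the job. Leave any blue look-alike of the part that bears strip_center alone.

How it is judged:
By the outcome, as a careful person would: the job done as asked, in the order asked, and still so for the second after the job is handed in, with the robot touching nothing.
It also fails if it takes over 58 s, if anything falls off the work surface, if the arm or the gripper's body presses on something with over 40 N, if the wrist force passes 120 N, or if a joint passes its speed limit or range.

## Working session

There is one attempt and no reset: what is moved stays moved. The work goes in short steps, Python scripts to look and compute and a tool call to move; the robot and the scene stay as the last step left them, time stands still between calls to the robot, and variables do not carry over. Pictures are saved under pics/ and viewed, about 8 in all and at most 12, crops included, and the job is handed in when it is done.

Besides the shell and the picture viewer there is one more tool, called after "Call:" as name(argument=value, ...) on one line, values as JSON. arm_command: Moves the arm, as the interface text tells. Its arguments: {"type":"object","properties":{"rows":{"type":"array","items":{"type":"array"}},"grip_force":{"type":"number"}},"required":["rows"]}

```bash
mkdir -p pics; python3 - <<'E'
from station import env
import cv2,json
for n in("top","side"):
    c=env.capture(n); cv2.imwrite(f"pics/{n}0.png",c["frame"][:,:,::-1]); print(n,{k:v for k,v in c.items() if k!="frame"})
print(env.get_obs())
E
```

```text
top {'fx': 493.9902452803684, 'fy': 493.9902452803684, 'cx': 320.45736552950973, 'cy': 236.68183058512986, 'position': array([ 0.36630124, -0.0287219 ,  1.25415541]), 'orientation': array([ 0.71402262, -0.69778316,  0.04194831, -0.03886786])}
side {'fx': 464.6318164173374, 'fy': 464.6318164173374, 'cx': 316.42234608382785, 'cy': 241.14209265537585, 'position': array([0.1322991 , 0.76485167, 0.54819835]), 'orientation': array([-0.20925658,  0.83279021, -0.49999297,  0.11260184])}
{'time': 0.1, 'qpos': array([ 1.17978432,  0.53707193, -0.00439524,  1.53874972,  0.00259186,
        1.06726539, -0.07118176]), 'joint_velocities': array([-0.00042782, -0.0022542 ,  0.0013099 , -0.00256831,  0.00022024,
       -0.00055233, -0.00061106]), 'joint_torque': array([ 3.04790861e-03, -5.72083139e+01,  9.94372442e-01, -2.52234507e+01,
       -5.60600159e-02,  1.34545044e-02,  4.05603930e-05]), 'eef_pos': array([ 0.20723154, -0.61552018,  0.23794865]), 'ee_rot': array([ 8.12150241e-01, -5.83447882e-01, -6.39036876e-04, -3.81854865e-04]), 'contact_force': array([ 0.08802644, -0.59562556,  0.63674759]), 'ft_torque': array([-0.0014162 ,  0.01505062,  0.04170012]), 'width': 0.9973521554008961}
```

View pics/top0.png

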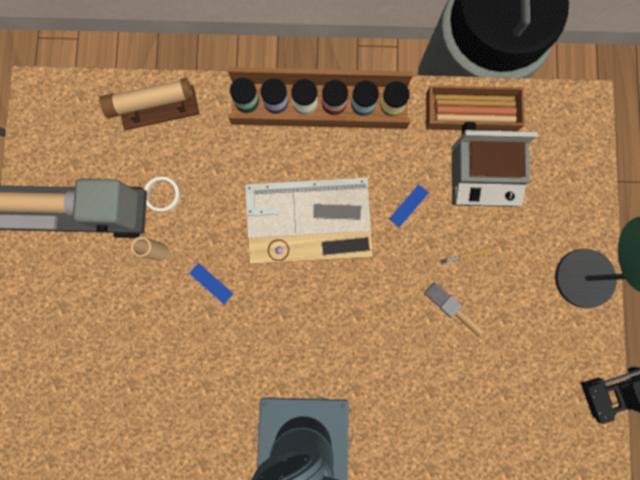

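View pics/side0.png

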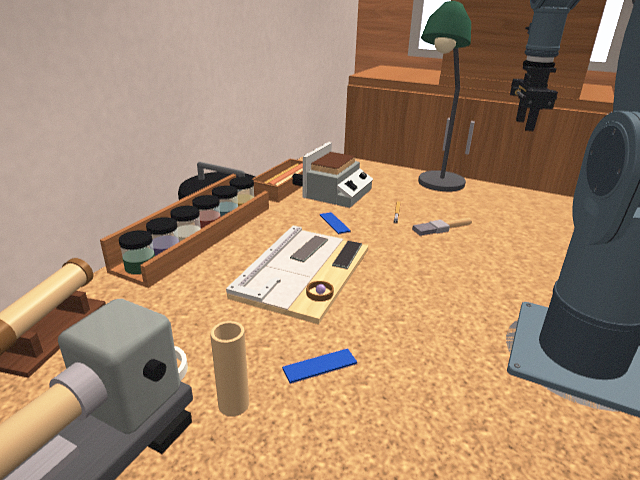

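Top view: the jig spans about (245–372, 178–262), with the rail at the top and the stop at the left. The strip is near (337,212) and the spare near (346,246). I'll enlarge that area.

```bash
python3 - <<'E'
import cv2
f=cv2.imread("pics/top0.png")[170:270,240:380]
cv2.imwrite("pics/crop0.png",cv2.resize(f,None,fx=5.7,fy=5.7,interpolation=cv2.INTER_CUBIC))
E
cat > h.py <<'E'
import numpy as np
from scipy.spatial.transform import Rotation as R
def ray(c,u,v,z):
    d=R.from_quat(c["orientation"]).apply([(u-c["cx"])/c["fx"],(v-c["cy"])/c["fy"],1])
    p=np.array(c["position"]); return p+d*(z-p[2])/d[2]
def proj(c,P):
    q=R.from_quat(c["orientation"]).inv().apply(np.atleast_2d(P)-c["position"])
    return np.c_[q[:,0]/q[:,2]*c["fx"]+c["cx"],q[:,1]/q[:,2]*c["fy"]+c["cy"]]
E
```

```text
(no output)
```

View pics/crop0.png

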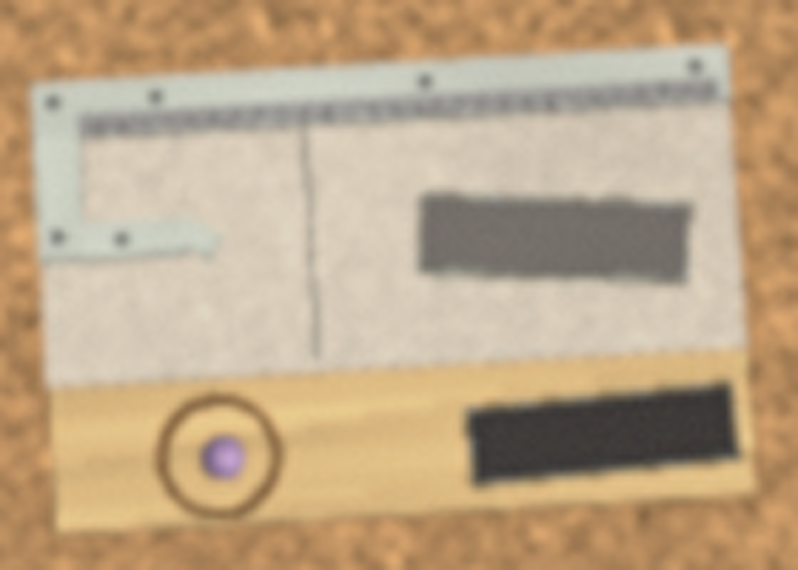

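The crop shows the jig's base corners at (32,85), (727,45), (757,492) and (55,530). The strip's corners are at (420,195), (691,204), (687,283) and (418,272).

```bash
cat >> h.py <<'E'
def fit(pts_jig,pts_w):
    a=np.array(pts_jig)[:,:2];b=np.array(pts_w)[:,:2]
    A=a-a.mean(0);B=b-b.mean(0)
    th=np.arctan2((A[:,0]*B[:,1]-A[:,1]*B[:,0]).sum(),(A*B).sum())
    r=np.array([[np.cos(th),-np.sin(th)],[np.sin(th),np.cos(th)]]);t=b.mean(0)-r@a.mean(0)
    return th,t,r,(b-(a@r.T+t))
E
python3 - <<'E'
from station import env
from h import *
c=env.capture("top")
cv=lambda u,v,z: ray(c,240+(u+.5)/5.7-.5,170+(v+.5)/5.7-.5,z)
J=[(.095,.155,.026),(.095,-.155,.026),(-.105,-.155,.015),(-.105,.155,.015),(.07,.135,.026)]
P=[(32,85),(727,45),(757,492),(55,530),(80,118)]
W=[cv(*p,j[2]) for p,j in zip(P,J)]
th,t,r,e=fit(J,W); print("jig",th,t,"res mm",e*1e3)
S=[cv(*p,.024) for p in [(420,195),(691,204),(687,283),(418,272)]]
L=[(.018,.06),(.018,-.06),(-.018,-.06),(-.018,.06)]
ts,c0,_,e=fit(L,S); print("strip",ts-th,"jigpos",r.T@(c0-t)*1e3,e*1e3)
for q in [(.052,.075),(.052,-.05)]: print(r@q+t)
o=env.get_obs();print(R.from_quat(o["ee_rot"]).as_matrix())
E
```

```text
jig 0.07537214875704125 [ 0.55627003 -0.00109311] res mm [[-3.44957478  0.34621247]
 [-1.24640229  0.98570094]
 [-0.16647979 -0.65543892]
 [-0.71825061 -0.98859047]
 [ 5.58070747  0.31211598]]
strip -0.08964276172710138 jigpos [ 11.04712122 -72.13198368] [[-0.77214839  0.0091895 ]
 [-0.25653998 -0.16456545]
 [ 0.31400522  0.61638291]
 [ 0.71468315 -0.46100696]]
[0.60247483 0.07760959]
[ 0.61188743 -0.04703551]
[[ 3.19185443e-01 -9.47692123e-01 -5.41331848e-04]
 [-9.47691352e-01 -3.19185877e-01  1.21538592e-03]
 [-1.32459714e-03  1.25082018e-04 -9.99999115e-01]]
```

```bash
cat >> h.py <<'E'
TH,T=0,np.zeros(2)
def shift(o,jx,jy,z):  # tool-axis shift in cm to jig point
    r=np.array([[np.cos(TH),-np.sin(TH)],[np.sin(TH),np.cos(TH)]])
    w=np.r_[r@np.array([jx,jy])/1e3+T,z/1e3]
    return R.from_quat(o["ee_rot"]).inv().apply(w-o["eef_pos"])*100
def injig(p):
    r=np.array([[np.cos(TH),-np.sin(TH)],[np.sin(TH),np.cos(TH)]])
    return r.T@(np.array(p)[:2]-T)*1e3
E
python3 - <<'E'
from station import env
import h
from h import *
c=env.capture("top")
cv=lambda u,v,z: ray(c,240+(u+.5)/5.7-.5,170+(v+.5)/5.7-.5,z)
J=[(.095,.155,.026),(.095,-.155,.026),(-.105,-.155,.015),(-.105,.155,.015)]
W=[cv(*p,j[2]) for p,j in zip([(32,85),(727,45),(757,492),(55,530)],J)]
th,t,r,e=fit(J,W); print("jig",th,t,"res mm",e*1e3)
open("h.py","a").write(f"TH,T={th},np.array([{t[0]},{t[1]}])\n")
h.TH,h.T=th,t
S=[cv(*p,.024) for p in [(420,195),(691,204),(687,283),(418,272)]]
for s in S: print("strip",injig(s))
sp=[cv(*p,.021) for p in [(467,412),(730,387),(738,457),(476,484)]]
for s in sp: print("spare",injig(s))
o=env.get_obs(); x=R.from_quat(o["ee_rot"]).as_matrix()[:,0]
print("shift",shift(o,-30,-72,120),"turn",np.arctan2(x[1],x[0])-(th-np.pi/2))
E
```

```text
jig 0.08099501346985924 [ 0.55487265 -0.00114311] res mm [[-1.14160067 -0.06825566]
 [-0.67618919  0.43509092]
 [ 0.31589983 -0.08491279]
 [ 1.50189003 -0.28192246]]
strip [ 34.89500138 -14.16879722]
strip [  23.98027028 -133.83957794]
strip [ -11.22463494 -129.68297319]
strip [  0.50215289 -11.33336917]
spare [-62.50019343 -29.3448133 ]
spare [ -58.12680936 -145.78438188]
spare [ -89.23600375 -147.15576609]
spare [-94.45307281 -31.42968361]
shift [-40.86830236 -47.90668631  11.85624047] turn 0.24389952742568966
```

Call:
arm_command(rows=[[[-5,-6,0],0.05,-1],[[-9,-10.5,0],0.1,-1],[[-13,-15,0],0.15,-1],[[-17,-20,0],0.2,-1],[[-21,-24.5,1],0.24,-1],[[-25,-29,2],0.24,-1],[[-29,-34,4],0.24,-1],[[-33,-38.5,6],0.24,-1],[[-37,-43.5,8],0.24,-1],[[-40.9,-47.9,10],0.24,-1],[[-40.9,-47.9,11.8],0.24,-1],[[-40.9,-47.9,11.8],0.24,-1]])

```text
time: 1.7
eef_pos: [0.53, -0.0738, 0.1192]
ee_rot: [0.738, -0.675, -0.002, 0.001]
contact_force: [-0.5, -1.3, 0.7]
width: 0.999
```

```bash
cat > look.py <<'E'
import sys,cv2
from station import env
from h import *
def st():
    o=env.get_obs();x=R.from_quat(o["ee_rot"]).as_matrix()[:,0]
    print("t",o["time"],"jig",injig(o["eef_pos"]),"z",o["eef_pos"][2],"turn",np.arctan2(x[1],x[0])-(TH-np.pi/2),"F",o["contact_force"],"w",o["width"]);return o
def pic(cam,name,u0,v0,u1,v1,k):
    c=env.capture(cam);f=c["frame"][v0:v1,u0:u1,::-1]
    cv2.imwrite("pics/"+name,cv2.resize(f,None,fx=k,fy=k,interpolation=cv2.INTER_CUBIC));return c
E
python3 - <<'E'
from look import *
o=st(); print(shift(o,-30,-72,20))
pic("side","s1.png",220,210,390,330,4.7)
E
```

```text
t 1.7 jig [-30.71478581 -70.40187197] z 0.11924347896549277 turn 0.007049923506705413 F [-0.47155088 -1.2813057   0.69282372] w 0.999083531033821
[ 0.17213734 -0.10266602  9.92386814]
```

View pics/s1.png

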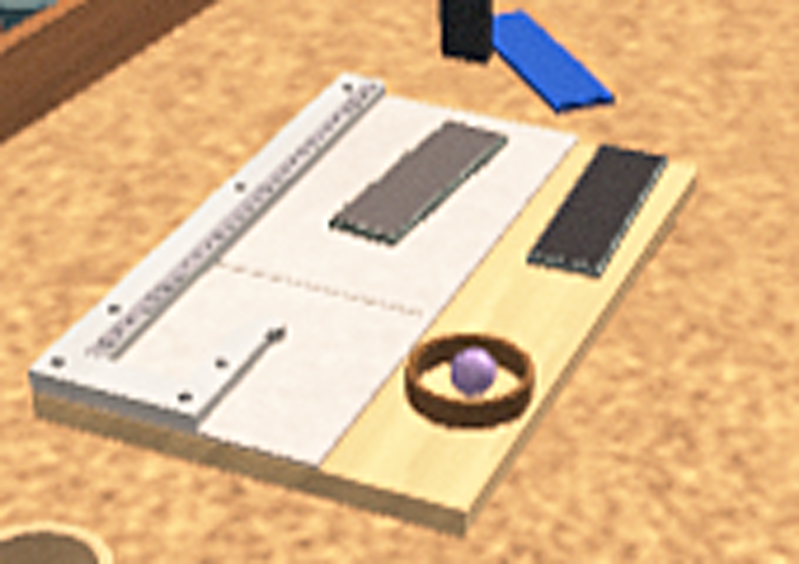

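The strip and the spare are both visible and the fingers are above the bed. I'll check the top-camera fit against the side view.

```bash
python3 - <<'E'
from look import *
c=env.capture("side")
f=lambda u,v,z: injig(ray(c,220+(u+.5)/4.7-.5,210+(v+.5)/4.7-.5,z))
print("corner 70,135?",f(115,358,.026))
print("base -105,155?",f(465,512,.015),"-105,-155?",f(697,165,.015),"ledge/bed -40,155",f(320,466,.018),"-40,-155",f(577,137,.018))
for p in [(332,224),(395,240),(507,137),(452,122)]: print("strip",f(*p,.024))
E
```

```text
corner 70,135? [ 64.09728941 135.4000652 ]
base -105,155? [-106.73776505  157.89560177] -105,-155? [-105.10551176 -153.87786998] ledge/bed -40,155 [-43.61815323 158.14350537] -40,-155 [ -40.92130789 -151.02070389]
strip [30.86952128 -8.06568415]
strip [-2.28057488 -7.13504639]
strip [ -12.01942509 -125.01772695]
strip [  19.87028311 -128.25089571]
```

Call:
arm_command(rows=[[[0.2,0,3],0,0],[[0.2,0,6],0,0],[[0.2,0,8],0,0],[[0.2,0,9],0,0],[[0.2,0,9.6],0,0],[[0.2,0,9.8],0,0],[[0.2,0,9.8],0,0]])

```text
time: 2.68
eef_pos: [0.5313, -0.0777, 0.0232]
ee_rot: [0.736, -0.677, 0.0, -0.0]
contact_force: [0.7, 0.1, 0.1]
width: 0.498
```

```bash
python3 - <<'E'
from look import *
st(); pic("side","s2.png",220,190,390,318,4.7)
E
```

```text
t 2.675 jig [-29.64272039 -74.39199033] z 0.023202243451264423 turn 0.0036630912035668928 F [0.67516367 0.05969858 0.12763817] w 0.49799784313102785
```

View pics/s2.png

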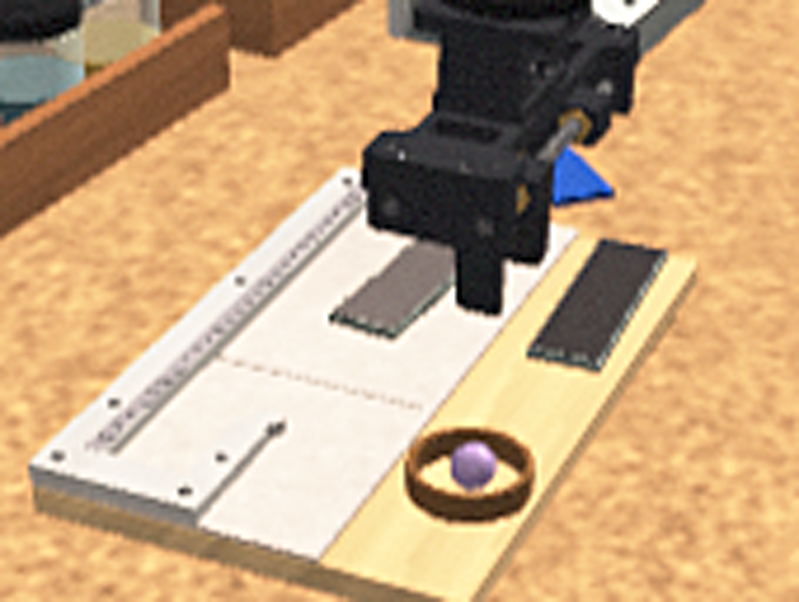

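Both fingertips are down on the bed at jig x ≈ -30, between the strip and the bed's front edge and clear of the spare. Next I'll lower a little and push towards the rail.

Call:
arm_command(rows=[[[0,0,0.25],0,0],[[0,-0.4,0.25],0,0],[[0,-0.8,0.25],0,0],[[0,-1.2,0.25],0,0],[[0,-1.6,0.25],0,0],[[0,-2.0,0.25],0,0],[[0,-2.4,0.25],0,0],[[0,-2.8,0.25],0,0],[[0,-3.2,0.25],0,0],[[0,-3.5,0.25],0,0],[[0,-3.5,0.25],0,0]])

```text
time: 4.1
eef_pos: [0.5661, -0.0745, 0.0202]
ee_rot: [0.736, -0.676, 0.0, -0.0]
contact_force: [-0.0, 0.3, -0.2]
width: 0.499
```

```bash
python3 - <<'E'
from look import *
st()
E
```

```text
t 4.1 jig [  5.27676129 -74.02193293] z 0.020203786732504277 turn 0.0038920790250132065 F [-0.02548481  0.2652926  -0.20230515] w 0.4988225638669708
```

Call:
arm_command(rows=[[[0,-0.4,0],0,0],[[0,-0.8,0],0,0],[[0,-1.1,0],0,0],[[0,-1.4,0],0,0],[[0,-1.6,0],0,0],[[0,-1.7,0],0,0],[[0,-1.8,0],0,0],[[0,-1.9,0],0,0],[[0,-1.9,0],0,0]])

```text
time: 5.22
eef_pos: [0.5835, -0.0731, 0.0199]
ee_rot: [0.736, -0.677, -0.001, 0.001]
contact_force: [-5.2, 0.1, 1.6]
width: 0.498
```

```bash
python3 - <<'E'
from look import *
st(); pic("top","t2.png",240,170,380,270,5.7)
E
```

```text
t 5.225 jig [ 22.72484542 -74.02426476] z 0.019877377463572047 turn 0.0035454001690060633 F [-5.16928378  0.11838116  1.64922025] w 0.49808582647480737
```

View pics/t2.png

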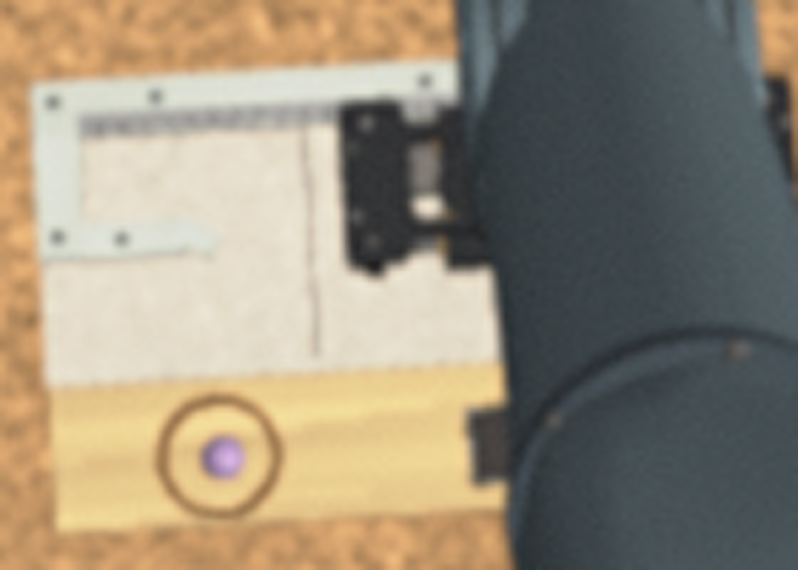

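The wrist reads 5 N towards the rail at jig x ≈ 22.7, so both fingertips are holding the strip against it. In the picture the arm hides the strip. The collar, at (220,457), hasn't moved. I'll press a little more to square the strip, then back off, lift, close and go over it.

Call:
arm_command(rows=[[[0,-0.15,0],0,0],[[0,-0.15,0],0,0],[[0,0.2,0],0,0],[[0,0.9,0],0,0],[[0,0.9,-2],0,1],[[0,0.9,-4],0,1],[[0.2,0,-4],0,1],[[0.5,-1.5,-4],0,1],[[0.6,-2.7,-4],0,1],[[0.6,-2.7,-3],0,1],[[0.6,-2.7,-2],0,1],[[0.6,-2.7,-2],0,1]])

```text
time: 6.78
eef_pos: [0.6106, -0.0765, 0.0386]
ee_rot: [0.737, -0.676, -0.001, 0.001]
contact_force: [-0.5, 0.3, 0.5]
width: 0.004
```

```bash
python3 - <<'E'
from look import *
o=st(); print(shift(o,50,-80,24)); pic("side","s3.png",220,190,390,318,4.7)
E
```

```text
t 6.775 jig [ 49.43117498 -79.59761517] z 0.03861088672728915 turn 0.004014819504553291 F [-0.47399818  0.34633753  0.49069689] w 0.0039361593019647464
[ 0.04112642 -0.06144834  1.46087904]
```

View pics/s3.png

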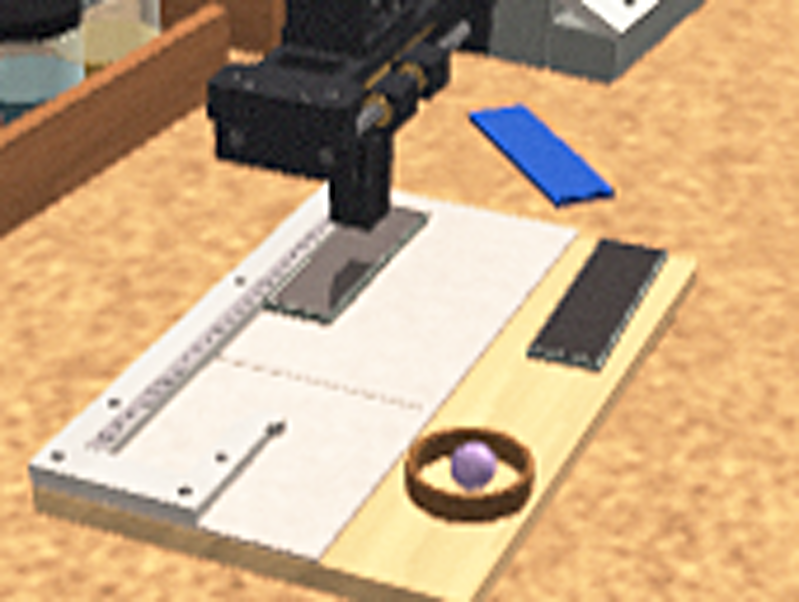

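The strip's long edge lies along the rail, with its leading end at (268–328, 305–320), and the closed fingers are above it. Next I'll press down in small steps.

Call:
arm_command(rows=[[[0,0,0.6],0,1],[[0,0,1.1],0,1],[[0,0,1.4],0,1],[[0,0,1.55],0,1],[[0,0,1.65],0,1],[[0,0,1.7],0,1],[[0,0,1.7],0,1]])

```text
time: 7.7
eef_pos: [0.6122, -0.0766, 0.0245]
ee_rot: [0.736, -0.677, -0.0, 0.0]
contact_force: [-3.4, 0.5, 12.1]
width: 0.009
```

Call:
arm_command(rows=[[[0,-0.1,0.08],0,1],[[-0.2,-0.15,0.08],0,1],[[-0.6,-0.15,0.08],0,1],[[-1.0,-0.15,0.08],0,1],[[-1.5,-0.15,0.08],0,1],[[-2,-0.15,0.08],0,1],[[-2.5,-0.15,0.08],0,1],[[-3,-0.15,0.08],0,1],[[-3,-0.15,0.08],0,1]])

```text
time: 8.82
eef_pos: [0.6115, -0.0487, 0.0245]
ee_rot: [0.736, -0.677, 0.001, 0.001]
contact_force: [-6.4, -3.2, 17.7]
width: 0.009
```

```bash
python3 - <<'E'
from look import *
st(); pic("side","s4.png",220,190,390,318,4.7)
E
```

```text
t 8.825 jig [ 52.60894312 -51.96338063] z 0.02448956956425376 turn 0.002578643921739232 F [-6.4136537  -3.16645964 17.69801855] w 0.009064130570381952
```

View pics/s4.png

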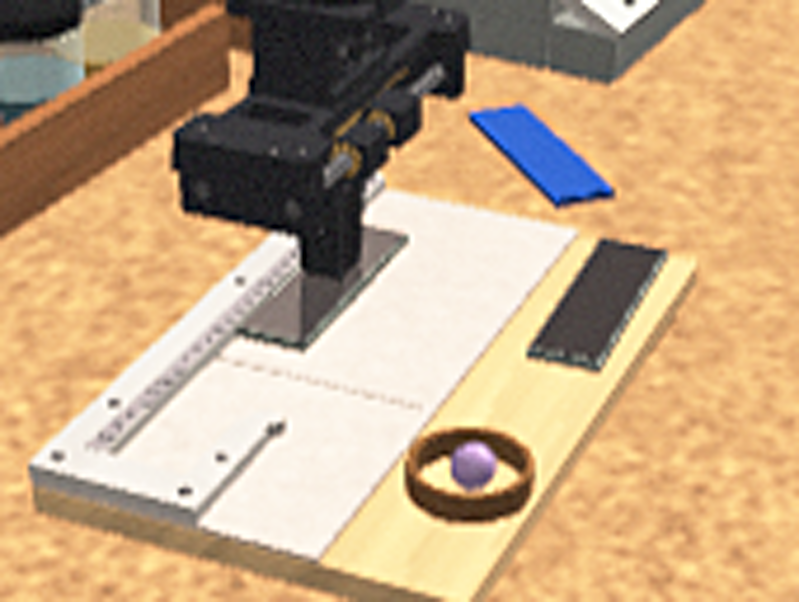

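The strip is carried along and stays against the rail; its leading end has moved to (240–305, 330–348). I'll continue.

Call:
arm_command(rows=[[[-0.5,0,0],0,1],[[-1,0,0],0,1],[[-1.5,0,0],0,1],[[-2,0,0],0,1],[[-2.5,0,0],0,1],[[-3,0,0],0,1],[[-3.5,0,0],0,1],[[-4,0,0],0,1],[[-4.5,0,0],0,1],[[-5,0,0],0,1],[[-5,0,0],0,1]])

```text
time: 10.25
eef_pos: [0.6073, 0.0014, 0.0245]
ee_rot: [0.736, -0.677, 0.001, 0.001]
contact_force: [-6.1, -3.2, 18.1]
width: 0.002
```

```bash
python3 - <<'E'
from look import *
st(); pic("side","s5.png",220,190,390,318,4.7)
E
```

```text
t 10.25 jig [52.49892769 -1.71064675] z 0.024451074784481695 turn 0.002766239248412239 F [-6.06486629 -3.16278993 18.11286807] w 0.0024898221378755023
```

View pics/s5.png

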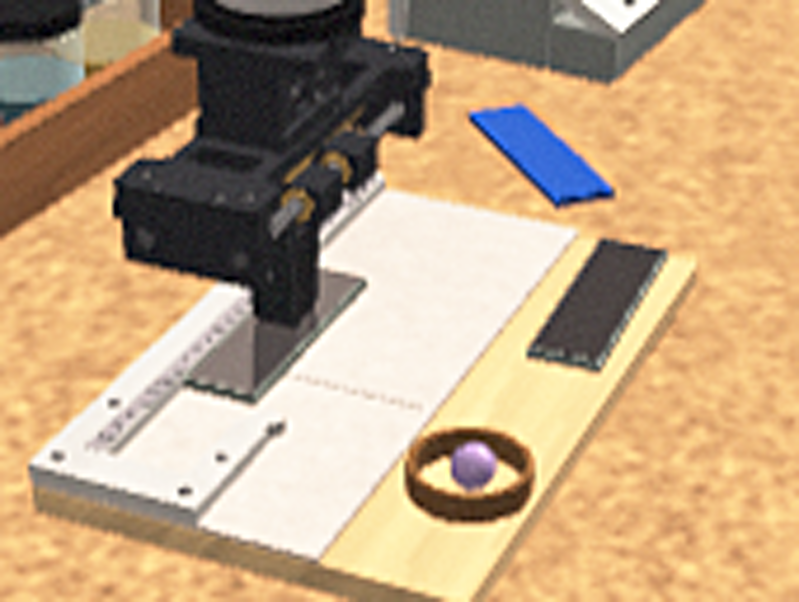

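The strip follows the fingers and is still on the rail, with its end at (190–250, 382–400) about to enter the keeper mouth. About 68 mm remain.

Call:
arm_command(rows=[[[-0.5,0,0],0,1],[[-1,0,0],0,1],[[-1.5,0,0],0,1],[[-2,0,0],0,1],[[-2.5,0,0],0,1],[[-3,0,0],0,1],[[-3.5,0,0],0,1],[[-4,0,0],0,1],[[-4.5,0,0],0,1],[[-5,0,0],0,1],[[-5.5,0,0],0,1],[[-5.5,0,0],0,1]])

```text
time: 11.8
eef_pos: [0.6028, 0.0565, 0.0245]
ee_rot: [0.736, -0.677, 0.001, 0.001]
contact_force: [-5.3, -4.3, 19.7]
width: 0.008
```

Call:
arm_command(rows=[[[-0.2,0,0],0,1],[[-0.4,0,0],0,1],[[-0.6,0,0],0,1],[[-0.8,0,0],0,1],[[-0.8,0,0],0,1]])

```text
time: 12.42
eef_pos: [0.6023, 0.0638, 0.0245]
ee_rot: [0.736, -0.677, 0.001, 0.001]
contact_force: [-5.8, -4.7, 19.4]
width: 0.005
```

Call:
arm_command(rows=[[[-0.2,0,0],0,1],[[-0.3,0,0],0,1],[[-0.3,0,0],0,1]])

```text
time: 12.8
eef_pos: [0.602, 0.0667, 0.0245]
ee_rot: [0.736, -0.677, 0.001, 0.001]
contact_force: [-5.4, -4.7, 18.2]
width: 0.002
```

Call:
arm_command(rows=[[[-0.15,0,0],0,1],[[-0.3,0,0],0,1],[[-0.3,0,0],0,1]])

```text
time: 13.18
eef_pos: [0.6018, 0.0697, 0.0245]
ee_rot: [0.736, -0.677, 0.001, 0.001]
contact_force: [-5.0, -5.3, 18.9]
width: 0.004
```

Call:
arm_command(rows=[[[-0.15,0,0],0,1],[[-0.3,0,0],0,1],[[-0.3,0,0],0,1]])

```text
time: 13.55
eef_pos: [0.6026, 0.0724, 0.0245]
ee_rot: [0.736, -0.677, 0.002, 0.0]
contact_force: [-2.0, -5.6, 15.2]
width: 0.007
```

```bash
python3 - <<'E'
from look import *
st(); pic("side","s6.png",220,190,390,318,4.7)
E
```

```text
t 13.55 jig [53.50740305 69.4111528 ] z 0.024494942886951452 turn 0.0019971145623489672 F [-2.02661811 -5.56031152 15.19999081] w 0.006688473514674279
```

View pics/s6.png

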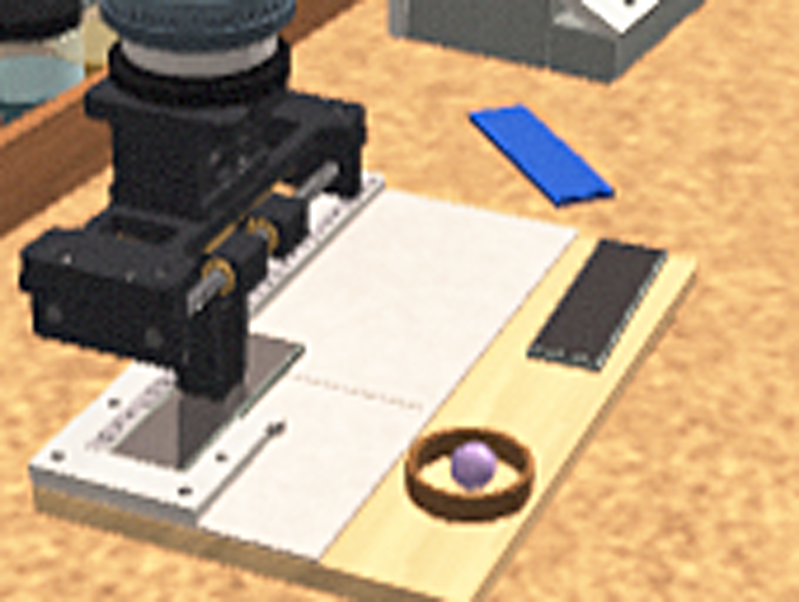

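The strip's end is at the stop around (110–185, 455–467), and the change in force shows the fingers slipping on it. I'll lift straight up, go behind its trailing end and check the seating.

Call:
arm_command(rows=[[[0,0,-1],0,1],[[0,0,-4],0,1],[[3,0,-5],0,1],[[7,0,-5],0,1],[[9.5,0,-5],0,1],[[9.5,0.2,-3],0,1],[[9.5,0.2,-1.5],0,1],[[9.5,0.2,-1.5],0,1]])

```text
time: 14.6
eef_pos: [0.6058, -0.019, 0.0362]
ee_rot: [0.737, -0.676, -0.001, 0.001]
contact_force: [-0.3, -0.5, 0.1]
width: 0.005
```

```bash
python3 - <<'E'
from look import *
o=st(); print(shift(o,50,-22,20.5)); pic("side","s7.png",225,250,325,325,8)
E
```

```text
t 14.6 jig [ 49.34248139 -21.89258945] z 0.03620757020225338 turn 0.004981545242868091 F [-0.31753983 -0.51809491  0.05493841] w 0.005336922710019042
[ 0.0122336  -0.06968697  1.57057644]
```

View pics/s7.png

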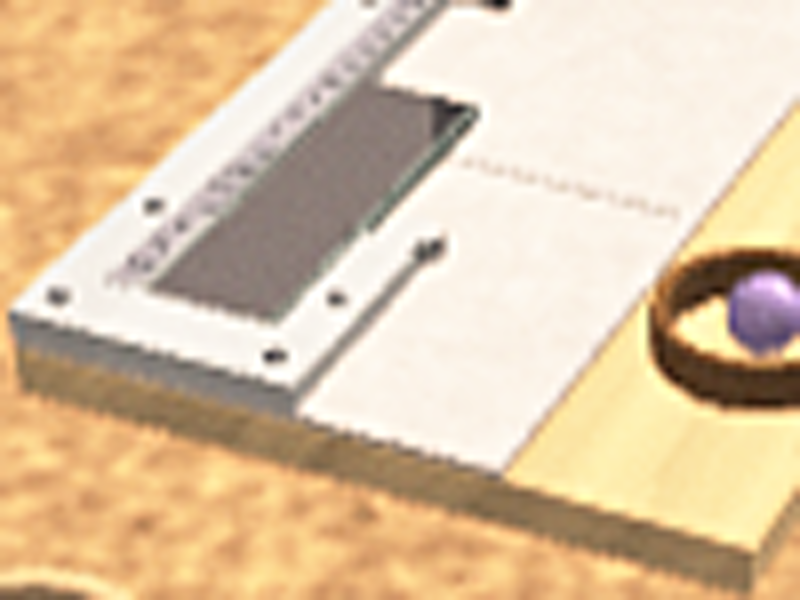

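The strip sits in the pocket, along the rail and up to the stop at (150–285, 290–320). The stop hides any last millimetre of gap, so I'll confirm it with a gentle push on the trailing end, watching the force.

Call:
arm_command(rows=[[[0,0,1],0,1],[[0,0,1.5],0,1],[[0,0,1.55],0,1],[[-0.4,0,1.55],0,1],[[-0.8,0,1.55],0,1],[[-1.2,0,1.55],0,1],[[-1.5,0,1.55],0,1],[[-1.5,0,1.55],0,1]])

```text
time: 15.65
eef_pos: [0.6056, -0.0045, 0.022]
ee_rot: [0.737, -0.676, -0.0, -0.0]
contact_force: [0.0, -0.5, -0.4]
width: 0.008
```

Call:
arm_command(rows=[[[-0.1,0,0],0,1],[[-0.2,0,0],0,1],[[-0.2,0,0],0,1]])

```text
time: 16.02
eef_pos: [0.6055, -0.0029, 0.0219]
ee_rot: [0.736, -0.676, -0.0, -0.0]
contact_force: [-0.7, -0.6, 0.1]
width: 0.003
```

Call:
arm_command(rows=[[[-0.1,0,0],0,1],[[-0.2,0,0],0,1],[[-0.2,0,0],0,1]])

```text
time: 16.4
eef_pos: [0.6053, -0.0008, 0.0219]
ee_rot: [0.737, -0.676, -0.0, -0.0]
contact_force: [-1.1, -0.1, -0.1]
width: 0.001
```

Call:
arm_command(rows=[[[-0.1,0,0.1],0,1],[[-0.2,0,0.1],0,1],[[-0.2,0,0.1],0,1]])

```text
time: 16.77
eef_pos: [0.6051, 0.0012, 0.0209]
ee_rot: [0.737, -0.676, -0.0, -0.0]
contact_force: [-0.5, 0.2, 0.6]
width: 0.003
```

Call:
arm_command(rows=[[[-0.1,0,0],0,1],[[-0.2,0,0],0,1],[[-0.2,0,0],0,1]])

```text
time: 17.15
eef_pos: [0.6049, 0.0032, 0.0209]
ee_rot: [0.737, -0.676, -0.0, -0.0]
contact_force: [1.2, -0.5, -0.5]
width: 0.003
```

Call:
arm_command(rows=[[[-0.1,0,0],0,1],[[-0.2,0,0],0,1],[[-0.2,0,0],0,1]])

```text
time: 17.52
eef_pos: [0.6048, 0.0052, 0.0209]
ee_rot: [0.737, -0.676, -0.0, -0.0]
contact_force: [0.0, 0.5, 0.5]
width: 0.006
```

Call:
arm_command(rows=[[[-0.1,0,0],0,1],[[-0.2,0,0],0,1],[[-0.2,0,0],0,1]])

```text
time: 17.9
eef_pos: [0.6047, 0.007, 0.0209]
ee_rot: [0.736, -0.676, 0.0, 0.0]
contact_force: [-0.2, -0.9, -0.5]
width: 0.003
```

```bash
python3 - <<'E'
from look import *
o=st(); pic("side","s8.png",225,250,325,325,8)
E
```

```text
t 17.9 jig [50.27739582  4.09060937] z 0.02094944806158515 turn 0.0038775978460061644 F [-0.24684121 -0.9076664  -0.52519787] w 0.003025674914202058
```

View pics/s8.png

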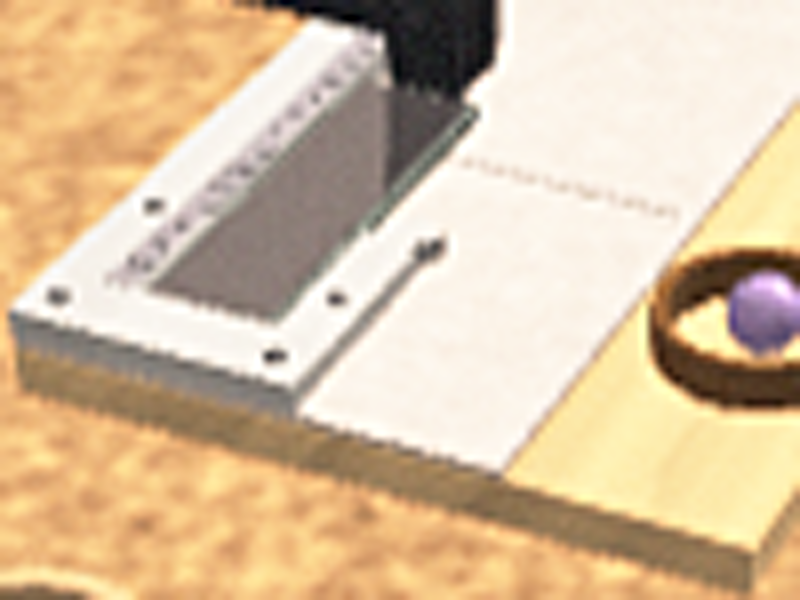

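The strip is exactly where it was, with its trailing corner at (478,112), and the fingertip has just about reached its end. I'll keep stepping until the force shows the stop.

Call:
arm_command(rows=[[[-0.1,0,0],0,1],[[-0.2,0,0],0,1],[[-0.2,0,0],0,1]])

```text
time: 18.32
eef_pos: [0.6046, 0.0076, 0.021]
ee_rot: [0.736, -0.677, 0.001, 0.0]
contact_force: [0.4, -4.6, 2.0]
width: 0.003
```

Call:
arm_command(rows=[[[-0.1,0,0],0,1],[[-0.15,0,0],0,1],[[-0.15,0,0],0,1]])

```text
time: 18.7
eef_pos: [0.6046, 0.0079, 0.0212]
ee_rot: [0.736, -0.677, 0.001, 0.001]
contact_force: [0.3, -8.0, 3.0]
width: 0.005
```

The force rises to 8 N with no movement, so the strip is against the stop. Now I'll back off, retreat clear and check from the top camera.

Call:
arm_command(rows=[[[0.5,0,0],0,1],[[1.5,0,0],0,1],[[1.5,0,-4],0,1],[[1.5,0,-10],0,1],[[3,1,-15],0,1],[[8,4,-18],0,1],[[13,7,-18],0,1],[[18,10,-18],0,1],[[23,12,-18],0,1],[[28,14,-18],0,1],[[30,14,-18],0,1],[[30,14,-18],0,1]])

```text
time: 20.2
eef_pos: [0.4904, -0.3009, 0.2007]
ee_rot: [0.736, -0.677, 0.0, -0.0]
contact_force: [1.3, 0.0, -1.4]
width: 0.003
```

```bash
python3 - <<'E'
from look import *
o=st(); pic("top","t9.png",240,170,380,270,5.7)
E
```

```text
t 20.2 jig [ -88.49287144 -293.56819313] z 0.20073828037073177 turn 0.002120373620209559 F [ 1.30094902  0.00777984 -1.38983525] w 0.0028871908629435595
```

I've used up the picture allowance, so I'll measure the strip's edges numerically instead.

```bash
python3 - <<'E'
from look import *
c=env.capture("top");g=cv2.cvtColor(c["frame"],cv2.COLOR_RGB2GRAY).astype(np.float32)
r=np.array([[np.cos(TH),-np.sin(TH)],[np.sin(TH),np.cos(TH)]])
def prof(P,z=.024):
    uv=proj(c,np.c_[(np.array(P)/1e3)@r.T+T,np.full(len(P),z)]).astype(np.float32)
    return cv2.remap(g,uv[:,:1],uv[:,1:],cv2.INTER_LINEAR).ravel()
for y in (25,45,65,85,105,125):
    print(y,"x22..78",prof([(x,y) for x in range(22,80,2)]).astype(int))
print("y4..144",prof([(52,y) for y in range(4,146,3)]).astype(int))
bx=[]
for y in range(20,72,6):
    xs=np.arange(24,46,.25);p=prof([(x,y) for x in xs]);bx.append((y,xs[np.argmin(np.gradient(cv2.GaussianBlur(p[:,None],(1,9),2).ravel()))]))
print("front edge",bx)
bx=[]
for y in range(20,132,8):
    xs=np.arange(58,74,.25);p=prof([(x,y) for x in xs]);bx.append((y,xs[np.argmax(np.gradient(cv2.GaussianBlur(p[:,None],(1,9),2).ravel()))]))
print("rail edge",bx)
E
```

```text
25 x22..78 [220 220 221 222 216 196 158 131 121 120 121 121 121 121 121 122 121 120
 120 121 119 121 126 135 146 150 153 159 174]
45 x22..78 [226 226 226 224 218 196 169 144 127 122 121 120 120 120 120 120 121 121
 120 120 120 123 132 146 159 166 164 164 176]
65 x22..78 [220 220 221 221 210 183 145 122 118 119 121 122 121 121 121 120 120 121
 121 120 120 121 128 141 157 165 161 161 171]
85 x22..78 [222 222 221 219 212 188 160 137 125 122 121 121 120 119 121 121 121 122
 123 121 121 122 126 138 146 151 153 158 174]
105 x22..78 [221 221 221 219 206 181 150 128 123 122 122 122 122 121 121 123 123 123
 122 122 122 123 130 142 155 163 161 163 172]
125 x22..78 [219 219 221 221 216 196 162 136 123 123 123 123 124 123 123 123 124 124
 124 125 124 124 126 131 136 142 149 158 172]
y4..144 [222 223 223 218 183 135 119 122 121 119 120 120 119 120 121 121 119 120
 121 120 121 121 121 121 121 121 121 121 121 121 123 122 122 121 122 123
 122 123 123 124 124 122 124 143 188 218 223 223]
front edge [(20, np.float64(32.75)), (26, np.float64(33.25)), (32, np.float64(32.75)), (38, np.float64(33.25)), (44, np.float64(33.75)), (50, np.float64(32.0)), (56, np.float64(32.5)), (62, np.float64(32.75)), (68, np.float64(32.5))]
rail edge [(20, np.float64(68.75)), (28, np.float64(69.0)), (36, np.float64(70.0)), (44, np.float64(67.25)), (52, np.float64(68.0)), (60, np.float64(68.25)), (68, np.float64(69.0)), (76, np.float64(66.5)), (84, np.float64(68.5)), (92, np.float64(67.5)), (100, np.float64(67.75)), (108, np.float64(68.25)), (116, np.float64(68.5)), (124, np.float64(69.5))]
```

```bash
python3 -c "
from station import env
print(env.hand_in())"
```

```text
the job is handed in; nothing more can be done
None
```

I pushed the strip back against the rail and slid it along into the corner pocket until its end met the stop, then handed the job in at about 20 s.

- **Rail:** Two spread fingertips pushed the strip back by its front edge until the wrist read 5 N, then a touch more to square it. The closed fingertips then pressed on its top with about 18 N and carried it along, pushing it towards the rail throughout, with 5–6 N sideways for most of the way.
- **End stop:** The fingers slipped on the strip when it reached the stop. A light push on its trailing end then rose to 8 N with almost no movement (0.3 mm), so it is home.
- **Last checks:** In the top camera the strip's front edge is parallel to the rail within the roughly 1 mm scatter of the readings. No strip of white bed shows between it and the rail or the stop. The hand was retreated to z = 0.20 m, away from the jig and touching nothing.
- **What I could not confirm:** I had used all 12 picture views, so that last check was from pixel values rather than by eye. In the last close-up, before the final push, the collar and marble looked undisturbed. The spare was last in view just before that and had not moved. I did not look at the barrel, tape, brush, cutter or rocker switch again, but no push or press was made near them.

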